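# Light the pins of a test fixture and hold its lid on the balance

## Task

The pins of the board-test fixture are to be inspected. First swivel and tilt the bench lamp so that its beam points at the middle of the fixture's pin field; then take the lid by its handle, raise it without letting it drop or go over, and hold it upright at its balance point, where it would fall neither shut nor open. Finish while still holding the lid there; leave the other things on the bench where they are.

Things in the scene. Friction and masses are not known exactly. Their poses are not given: they have to be found in the camera images.
- pin_field (a point): Middle of the field of brass pins (90 x 130 mm) on the black top of the test fixture, 85 mm above the bench, 2 mm above that top, under the lid's clear pane. The fixture is a grey box fixed to the bench, 240 mm wide (y), reaching from x = -85 to +95 mm of this point; the point's axes are the fixture's: x to the hinge at the back, y along the hinge, z up. Its front (-x) looks roughly to the robot.
- lid_hinge (a point): Middle of the lid's hinge axis, at the back of the fixture, 80 mm behind pin_field (along its x), 106 mm above the bench. Fixed; axes are the fixture's; the hinge axis is y.
- lid_handle (a point): Middle of the lid's bow handle: a round steel bar 12 mm thick, 110 mm long, parallel to the hinge and 210 mm from it, on a leg at each end, in the plane of the lid. Shut, the bar is 106 mm above the bench, 45 mm in front of the box and 49 mm clear of the lid's front edge, in free air. Upright it is on top, 316 mm above the bench. Turns with the lid; axes are the fixture's when shut.
- lid (a joint): Opening of the lid (rad): 0 shut and level, 1.571 upright, 1.95 back against its stop. Aluminium frame round a clear pane, 155 mm long from the hinge, 214 mm wide, 16 mm thick, 0.45 to 0.7 kg, centre of mass in its plane. The hinge is nearly free: it balances upright, at 1.571; short of that it falls shut, beyond it falls back. Raising it takes 2 to 4 N at the handle.
- lamp_pivot (a point): Centre of the bench lamp's yoke, where its upright swivel axis and level tilt axis cross, 200 mm above the bench. The foot (112 mm across) is fixed to the bench, left or right of the fixture. The point turns with the swivel: seen from above the head points to its -x; its y is the tilt axis, z is up. Yoke and clamp knobs reach 41 mm to each side (y), 11 mm fore and aft.
- lamp_lens (a point): Middle of the lamp's lens, on the front face of the head, 94 mm in front of the pivot. Turns with the head: the beam leaves along its -x, on the straight line from lamp_pivot through this point.
- lamp_grip (a point): Middle of the plain part of the lamp head, 55 mm in front of the pivot, where it can be gripped from above across its flat sides: an aluminium block 44 mm wide (y), 40 mm high (z). A bezel 48 mm wide begins 28 mm further forward. Axes as lamp_lens.
- lamp_swivel (a joint): Swivel of the lamp about the upright axis (rad), positive anticlockwise seen from above; at 0 the head points to the robot's side (-x). Range -2.6 to 2.6. Stiff joint (0.12 N m): stays where it is left.
- lamp_tilt (a joint): Tilt of the lamp head (rad): 0 level, positive with the lens pointing down. Range -0.7 to 0.9. Stiff joint (0.15 N m): stays where it is left.
- parts_bin: Bystander: blue open bin with small parts, 160 x 110 x 70 mm, on the other side of the fixture from the lamp. Origin under its centre.
- solder_reel: Bystander: reel of solder standing on its flange, 60 mm across, 46 mm tall. Origin under its centre.
- screwdriver: Bystander: screwdriver, 170 mm long, lying on the bench. Origin at the middle of its underside.
Things that resemble listed ones, but are neither listed nor needed, are in the scene too. There is more than one size of the part that bears lamp_pivot; the job needs the largest.

How it is judged (in metres and radians):
On the way, in this order (a step that is already met when the one before it is completed fails the run):
1. the lamp's beam points at the middle of the pin field (x of pin_field in the frame of lamp_lens below -0.05 m and y of pin_field in the frame of lamp_lens between -0.03 and 0.03 m and z of pin_field in the frame of lamp_lens between -0.03 and 0.03 m), for 0.3 s.
2. the lid stands at its balance point, held and still (value of joint lid between 1.501 and 1.641 rad and velocity of joint lid between -0.1 and 0.1 rad/s and contact force between the fingers and lid above 0.3 N), for 0.3 s.
At the end, for the whole second after the job is handed in: The gripper still holds the lid (touching it with more than 0.3 N) and the lid stands still within 0.07 rad (4 degrees) of its balance point, upright at 1.571 rad; the line of the lamp's beam passes within 30 mm, sideways and up or down, of the middle of the pin field (all of step 1 and all of step 2); the arm keeps its last pose, push and grip.
It fails at once if the lid goes over its balance point and falls open (past 1.85 rad) (value of joint lid above 1.85 rad).
It fails at once if the lid is dropped (closing faster than 2.5 rad/s) (velocity of joint lid below -2.5 rad/s).
It fails at once if the parts bin, solder reel or screwdriver is moved more than 20 mm (distance of any of parts_bin, solder_reel, screwdriver from where it was at the start of the episode above 0.02 m).
It also fails if it takes over 58 s, if anything falls off the work surface, if the arm or the gripper's body presses on something with over 40 N, if the wrist force passes 120 N, or if a joint passes its speed limit or range.

## Robot

A 6-joint arm with a two-finger parallel gripper is mounted at the origin on the work surface. World frame = base frame: x ahead of the robot, y to its left, z up, the work surface at z = 0. Lengths are in mm, angles in rad, forces in N, time in s.
With the tool pointing down it reaches from about 325 to 900 mm from the base axis. Payload 6.1 kg.
Tool frame: the origin (TCP) lies between the finger pads; the fingertips stand ctrl.tip_reach ahead of it and the grasp point (between the pads) lies 11 mm behind it (ctrl.tip_reach is the distance from the TCP to the fingertips, in mm); z points along the fingers, y is the line along which they close (so a half turn about z gives the same grasp; the last joint's range is limited). The gripper opens to 85 mm and grips with 20 to 120 N. Pads are 22 mm wide; open, the fingers measure 114 mm over their backs; the gripper's body (76 mm by 85 mm) begins 54 mm behind the grasp point. The pads swing forward as they close: fully open they stand 13 mm farther back than shut.
Start: joints at [-1.247, 0.22, 1.526, -0, 1.395, -0.126], TCP at [271.733, -562.829, 239.3] pointing down, gripper open.
Joint ranges: [-2.98, 2.98], [-0.91, 2.08], [0.09, 2.57], [-1.24, 4.39], [0.2, 2.65], [-2.68, 2.68]. Speed limits (rad/s): [2.57, 2.57, 3.01, 3.14, 3.14, 3.14].

## Interface

Orientations are given as a rotation vector (axis times angle).
In Python, from rig import ctrl gives the robot as it stands.
- The arm moves only by the tool servo_tool, never from a script. Its argument "targets" is a list of rows, each an object of numbers: "ax", "ay", "az": the turn, a rotation vector about the tool's x, y, z normalised to -1 to 1, where 1 is 180 degrees; "tx", "ty", "tz": the shift along the tool's x, y, z normalised to -1 to 1, where 1 is 0.5 m; "jaw": the gripper command: -1 is fully open, 1 is shut, values between are in proportion. A call has 1 to 12 rows; each row is the pose to reach, as a shift and turn from the pose commanded when the call began, along the tool's axes at that moment, turning the shorter way round; what a row does not reach only later rows make up. A row lasts 1/10 s, in which the tool goes at most 50 mm and 8.59 degrees, less where a joint would pass 70% of its speed; a pose out of reach is approached as far as the arm can. A call with a number of a shift or a turn outside -1 to 1 is refused whole. A call with a gripper value outside its range is refused whole. The fingers move at their own pace and stop on an object; "squeeze" is the grip in N (left out, the last holds). Time passes only in rows, so rows that repeat a pose let the fingers close. It gives the time, the measured TCP pose, the force, the opening and the grip force at its end, in the units of the state.
- ctrl.sense(): the state, without advancing time (a new reading comes with each control period).
- ctrl.snapshot(name): name is "side" or "top"; returns (picture, depth): 480x640x3 uint8, blue, green, red; 480x640 float32, mm along the optical axis (not along the pixel's ray), 0 where there is no reading.
- ctrl.camera_params(name): a dict with "fov_y" (degrees; the focal length in pixels is half the picture's height over the tangent of half this angle, whatever the lens; pixels are square), "cx", "cy" (the principal point, pixels), "D" ([k1, k2, p1, p2, k3] as OpenCV has them; the pictures are not rectified), "extrinsics" (4x4, takes a point from camera to world coordinates). Camera axes: x right, y up, looking along -z (the intrinsics and any distortion apply to the point x, -y, -z); pixel columns grow to the right and rows downward; lengths in mm; the calibration is good to about 2 mm. A picture is of the moment at which its call begins. camera_params takes no time and is no camera call.
- ctrl.hand_in(): hands the job in; it is judged then, once.
The state is a dict: "t": time; "q": joint angles; "joint_vel": joint speeds; "tau": joint torques, N m; "tcp_pos": TCP position; "tcp_rot": TCP orientation; "wrist_force": force on the tool from outside, world axes, zero at the start; "torque": the same for the moment, N m; "opening": opening from 0.0 (shut) to 1.0 (fully open); "gripper_force": force on a finger pad.
Only numpy, scipy, OpenCV 4.12 (cv2) and the standard library are available. Lean on these libraries where they do the work, as an engineer would, in place of code of your own. Each camera call takes 0.05 s, during which the arm holds its last target. There are 200 camera calls.

## Working session

There is one attempt and no reset: what is moved stays moved. The work goes in short steps, Python scripts to look and compute and a tool call to move; the robot and the scene stay as the last step left them, time stands still between calls to the robot, and variables do not carry over. Pictures are saved under pics/ and viewed, at most 10 in all, crops included, and the job is handed in when it is done.

Besides the shell and the picture viewer there is one more tool, called as a command line: name --argument value ..., lists and objects as JSON in quotes. servo_tool: Moves the arm, as the interface text tells. Its arguments: {"type":"object","properties":{"targets":{"type":"array","items":{"type":"object","properties":{"ax":{"type":"number","minimum":-1,"maximum":1},"ay":{"type":"number","minimum":-1,"maximum":1},"az":{"type":"number","minimum":-1,"maximum":1},"tx":{"type":"number","minimum":-1,"maximum":1},"ty":{"type":"number","minimum":-1,"maximum":1},"tz":{"type":"number","minimum":-1,"maximum":1},"jaw":{"type":"number"}}}},"squeeze":{"type":"number"}},"required":["targets"]}

```bash
ls; mkdir -p pics; python3 - <<'E'
from rig import ctrl
import cv2, numpy as np
for n in ("top","side"):
    p,d=ctrl.snapshot(n); cv2.imwrite(f"pics/{n}0.png",p); np.save(f"pics/{n}0.npy",d)
    c=ctrl.camera_params(n); print(n,c)
print(ctrl.sense(), ctrl.tip_reach)
E
```

```text
pics
top {'fov_y': 49.99041846219754, 'cx': 311.4231088501718, 'cy': 241.23502454427808, 'D': array([-0.14554759,  0.        ,  0.        ,  0.        ,  0.        ]), 'extrinsics': array([[ 2.55003290e-02,  9.96518441e-01, -7.93771380e-02,
         4.88954797e+02],
       [-9.99674502e-01,  2.53570682e-02, -2.81242930e-03,
        -2.86989966e+01],
       [-7.89866159e-04,  7.94230187e-02,  9.96840689e-01,
         1.24807485e+03],
       [ 0.00000000e+00,  0.00000000e+00,  0.00000000e+00,
         1.00000000e+00]])}
side {'fov_y': 48.6817773133721, 'cx': 314.15829515474144, 'cy': 238.0951260770938, 'D': array([-0.04378368,  0.        ,  0.        ,  0.        ,  0.        ]), 'extrinsics': array([[-9.97476464e-01,  3.07682927e-02, -6.39844980e-02,
         5.45997060e+02],
       [-7.00818910e-02, -5.70999046e-01,  8.17953922e-01,
         9.02920144e+02],
       [-1.13680416e-02,  8.20373940e-01,  5.71714409e-01,
         7.99106431e+02],
       [ 0.00000000e+00,  0.00000000e+00,  0.00000000e+00,
         1.00000000e+00]])}
{'t': 0.1, 'q': array([-1.24714744e+00,  2.21149671e-01,  1.52751695e+00,  1.16524267e-05,
        1.39470362e+00, -1.26070106e-01]), 'joint_vel': array([ 0.00058217, -0.00103377, -0.00075197,  0.00218673, -0.00143783,
        0.00167818]), 'tau': array([ 1.94284177e-03, -4.98244822e+01, -3.90545762e+01, -2.98716650e-04,
        5.69287688e-03, -1.50070889e-08]), 'tcp_pos': array([ 271.5389829 , -562.33170791,  238.29641766]), 'tcp_rot': array([-3.06077967e+00, -7.00081207e-01,  2.57319439e-04]), 'wrist_force': array([-0.18467317, -0.07624821,  0.56908133]), 'torque': array([ 0.01149892, -0.00836709,  0.05524351]), 'gripper_force': 0.0, 'opening': 0.9985208984304003} 8.0
```

View pics/top0.png

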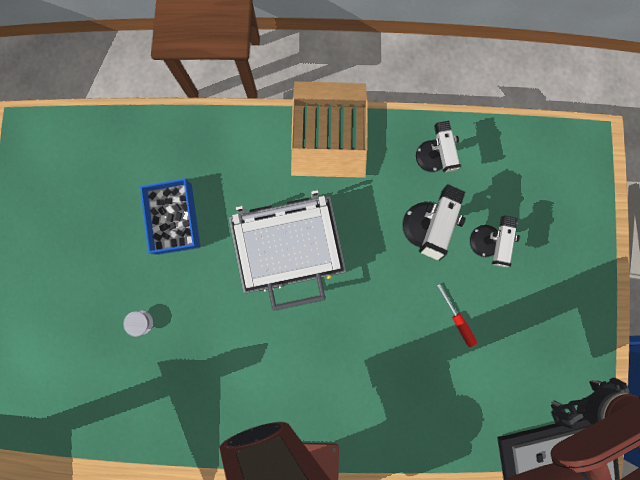

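View pics/side0.png

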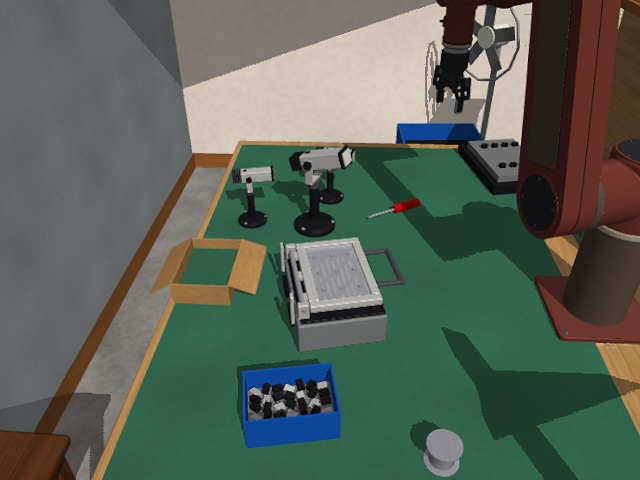

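The top view shows the fixture near (288,245) with its handle bar at about (297,303). The large lamp has its foot at about (424,222) and its head running from (455,192) to the lens end at (435,250). Two smaller lamps are at (440,148) and (497,240), the bin is at (170,216), the reel at (137,323) and the screwdriver at (457,317).

```bash
cat > h.py <<'E'
import numpy as np, cv2
from rig import ctrl
def K(n):
    c=ctrl.camera_params(n); f=240/np.tan(np.radians(c['fov_y']/2))
    return np.array([[f,0,c['cx']],[0,f,c['cy']],[0,0,1.]]),np.array(c['D']),np.array(c['extrinsics'])
def rays(n,uv):
    k,D,E=K(n); r=cv2.undistortPoints(np.asarray(uv,float).reshape(-1,1,2),k,D)[:,0]
    return np.c_[r[:,0],-r[:,1],-np.ones(len(r))]@E[:3,:3].T, E[:3,3]
def onplane(n,uv,z):
    r,o=rays(n,uv); return o+r*((z-o[2])/r[:,2])[:,None]
def cloud(n,d):
    v,u=np.mgrid[:480,:640]; r,o=rays(n,np.c_[u.ravel(),v.ravel()])
    return (o+r*d.reshape(-1,1)).reshape(480,640,3)
E
python3 - <<'E'
from h import *
d=np.load('pics/top0.npy'); P=cloud('top',d); im=cv2.imread('pics/top0.png'); z=P[...,2]
np.set_printoptions(precision=1,suppress=True)
print('bench z',np.median(z[280:300,380:420]))
# lid: region
R=np.zeros((480,640),bool); R[185:320,222:352]=1
def rect(m,name):
    q=P[m][:,:2].astype(np.float32); r=cv2.minAreaRect(q); print(name,len(q),r,'zmed',np.median(P[m][:,2]))
m=R&(z>80)&(z<135); n,l,s,_=cv2.connectedComponentsWithStats(m.astype(np.uint8)); m=l==1+np.argmax(s[1:,4]); rect(m,'fixture+handle')
v,u=np.nonzero(m); print(u.min(),u.max(),v.min(),v.max())
w=m&(im.min(2)>190); rect(w,'white lid')
# foot
for nm,(a,b,c,e) in {'foot':(195,260,398,470)}.items():
    S=np.zeros_like(R); S[a:b,c:e]=1
    f=S&(im.max(2)<70)&(z<40)&(z>3); q=P[f]; print(nm,len(q),np.percentile(q[:,2],[5,50,95]),cv2.minEnclosingCircle(q[:,:2].astype(np.float32)))
S=np.zeros_like(R); S[180:265,400:470]=1
hd=S&(z>150); rect(hd,'head all'); hw=hd&(im.min(2)>150); rect(hw,'head white')
q=P[hw]; 
for lo in np.arange(np.percentile(q[:,0],1),q[:,0].max(),8):
    s=q[(q[:,0]>=lo)&(q[:,0]<lo+8)]
    if len(s): print(lo,len(s),s[:,1].min(),s[:,1].max(),np.percentile(s[:,2],[10,50,95]))
E
```

```text
bench z 0.2572250770681421
fixture+handle 7873 ((549.0211181640625, 24.826034545898438), (229.3279266357422, 231.95335388183594), 13.368587493896484) zmed 109.00788440501219
230 343 196 310
white lid 3400 ((577.2068481445312, 32.134986877441406), (164.26100158691406, 212.66673278808594), 13.05390739440918) zmed 111.62731748758313
foot 756 [10.9 19.1 25.3] ((637.5588989257812, -294.27471923828125), 55.479496002197266)
head all 1997 ((554.768798828125, -211.25563049316406), (117.5191650390625, 369.8957214355469), 37.45038604736328) zmed 220.6810661502759
head white 1140 ((544.2723999023438, -198.32650756835938), (100.75952911376953, 342.3179931640625), 34.46331024169922) zmed 225.9675541258577
543.8697110558262 62 -286.6458137264015 -255.49024748958558 [210.6 222.2 239.5]
551.8697110558262 68 -280.7189377222375 -248.38196512024038 [216.2 230.2 242.5]
559.8697110558262 25 -293.5691972389401 -250.3418154736219 [234.5 239.7 242.5]
567.8697110558262 67 -298.3218749163907 -256.39227831156256 [236.  238.9 242.9]
575.8697110558262 83 -300.88308567824987 -255.1857701738616 [233.5 237.2 240.4]

[... 180 characters left out ...]
-310.9937815612251 -264.21109424512235 [226.5 229.8 233.2]
607.8697110558262 81 -313.7788372863548 -268.4888582891297 [224.8 227.2 230.8]
615.8697110558262 83 -328.21726400807154 -271.6913493311782 [220.8 225.2 227.7]
623.8697110558262 88 -332.32536495947335 -274.53540445011845 [218.2 222.2 225.4]
631.8697110558262 100 -330.8464161130509 -268.65536079495354 [183.9 219.2 223.3]
639.8697110558262 83 -326.9350666502834 -271.35378900448023 [213.1 217.4 220.9]
647.8697110558262 63 -330.26560605090793 -274.7503016400974 [210.1 214.5 219.7]
655.8697110558262 54 -329.25800932713287 -286.84455934580905 [209.8 212.6 215.6]
663.8697110558262 19 -308.66385332156375 -291.0232986812011 [209.  211.1 214.2]
```

```bash
python3 - <<'E'
import cv2,numpy as np
a=cv2.imread('pics/top0.png'); b=cv2.imread('pics/side0.png')
A=cv2.resize(a[180:320,225:475],None,fx=3,fy=3,interpolation=cv2.INTER_CUBIC)[:, :750]
cv2.imwrite('pics/c1.png',A); cv2.imwrite('pics/c2.png',cv2.resize(b[135:350,230:410],None,fx=2.7,fy=2.7,interpolation=cv2.INTER_CUBIC))
E
```

```text
(no output)
```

View pics/c1.png

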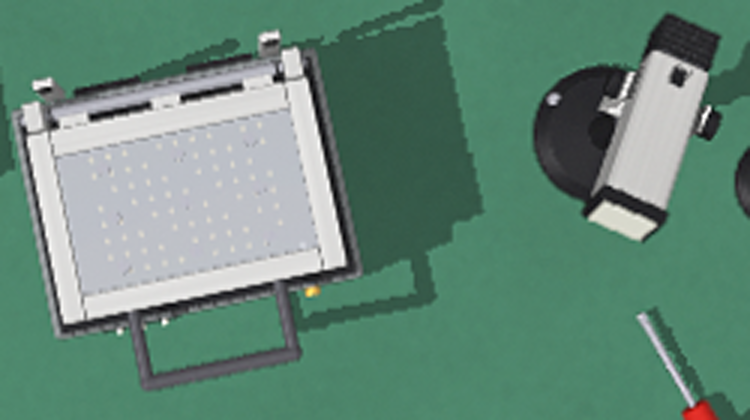

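View pics/c2.png

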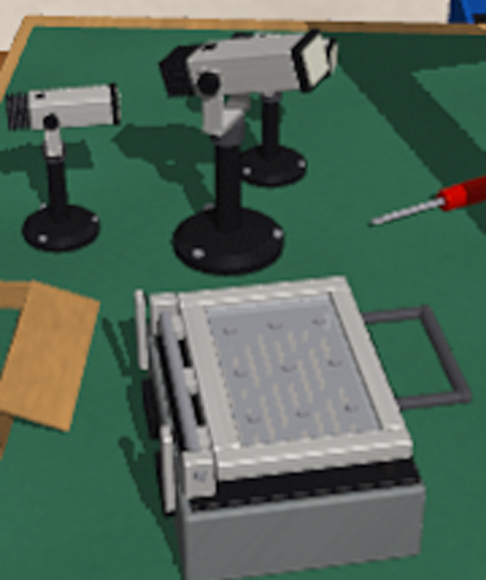

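Crop 1: the handle bar runs from crop pixel (148,383) to (297,352), which is full-image (274,307) to (324,297), and the pins are visible under the pane. The lamp's lens faces down-left of the crop. Crop 2 shows the big lamp's head tilted up.

```bash
python3 - <<'E'
from h import *
from scipy.optimize import least_squares
np.set_printoptions(precision=1,suppress=True)
d=np.load('pics/top0.npy'); P=cloud('top',d); im=cv2.imread('pics/top0.png').astype(int); z=P[...,2]
th=np.radians(13.1); X=np.array([np.cos(th),np.sin(th)]); Y=np.array([-X[1],X[0]])
S=np.zeros((480,640),bool); S[270:315,262:335]=1
g=im.max(2)-im.min(2)
m=S&(z>90)&(z<125)&(g<35); Q=onplane('top',np.argwhere(m)[:,::-1],106); a=Q[:,:2]@X; b=Q[:,:2]@Y
bar=a<a.min()+14; Bq=Q[bar][:,:2]
r=cv2.minAreaRect(Bq.astype(np.float32)); print('bar',len(Bq),r)
h=np.array([(a[bar].min()+a[bar].max())/2,(b[bar].min()+b[bar].max())/2]); print('bar ab',h,a[bar].min(),a[bar].max(),b[bar].min(),b[bar].max(),'z',np.median(z[m]))
H=h[0]*X+h[1]*Y; print('handle',H,'pin from handle',H+130*X,'hinge',H+210*X)
# pins: bright warm spots inside pane
S=np.zeros((480,640),bool); S[215:275,245:325]=1
w=S&(im[...,2]-im[...,0]>-6)&(im[...,2]>190)
Q=onplane('top',np.argwhere(w)[:,::-1],85)[:,:2]; aa=Q@X;bb=Q@Y;print('pins',len(Q),Q.mean(0),aa.min(),aa.max(),bb.min(),bb.max(), ((aa.min()+aa.max())/2*X+(bb.min()+bb.max())/2*Y))
# lamp head top plane
S=np.zeros((480,640),bool); S[180:262,400:470]=1
hw=S&(z>208)&(im.min(2)>130)&(P[...,0]>572)&(P[...,0]<625); er=cv2.erode(hw.astype(np.uint8),np.ones((3,3)))>0
q=P[er]; c=q.mean(0); n=np.linalg.svd(q-c)[2][2]; n*=np.sign(n[2]); print('plane c',c,'n',n.round(3),'tilt',np.degrees(np.arccos(n[2])),'dir az',np.degrees(np.arctan2(n[1],n[0])),'res',np.std((q-c)@n))
# edges of head per x, in strip (before yoke)
q=P[hw]; L=[];
for lo in range(572,612,4):
    s=q[(q[:,0]>=lo)&(q[:,0]<lo+4)&(q[:,1]<-250)]; s=s[s[:,2]>np.median(s[:,2])-6]; L.append([s[:,0].mean(),(s[:,1].min()+s[:,1].max())/2,np.ptp(s[:,1])])
L=np.array(L); f=np.polyfit(L[:,0],L[:,1],1); print('axis slope',f[0],'angle',np.degrees(np.arctan(f[0])),'y at 637',np.polyval(f,637),'width perp',L[:,2].mean()*np.cos(np.arctan(f[0])))
# foot circle: edge pixels of dark vs. green, ray cast at z of rim
S=np.zeros((480,640),bool); S[192:262,396:440]=1
f=S&(im.max(2)<65)&(z<45)
print('foot z',[np.median(z[f])], np.percentile(z[f],[2,10,90]))
for zz in (0,10,20):
    Q=[]
    for v in range(200,256):
        u=np.nonzero(f[v])[0]
        if len(u)>3: Q.append([u.min()-.5,v])
    Q=onplane('top',Q,zz)[:,:2]
    s=least_squares(lambda p:np.hypot(Q[:,0]-p[0],Q[:,1]-p[1])-56,[637,-294],loss='soft_l1'); t=least_squares(lambda p:np.hypot(Q[:,0]-p[0],Q[:,1]-p[1])-p[2],[637,-294,56],loss='soft_l1')
    print(zz,s.x,s.cost,t.x,t.cost)
E
```

```text
bar 287 ((444.720458984375, 0.3668174743652344), (13.942790031433105, 120.51538848876953), 13.026651382446289)
bar ab [ 433.3 -100.4] 426.2870259642376 440.27534353331475 -160.69518782201595 -40.18825436758013 z 110.7812220519113
handle [444.8   0.4] pin from handle [571.4  29.8] hinge [649.3  48. ]
pins 1225 [580.7  39.5] 488.54392502992675 642.3945124550219 -196.70257272632594 5.593379649533684 [572.4  35.1]
plane c [ 599.1 -284.9  231.1] n [ 0.3 -0.1  1. ] tilt 16.29479236309526 dir az -17.143017311377207 res 1.806530522200112
axis slope -0.38420161154189525 angle -21.01685579584959 y at 637 -300.32886493287657 width perp 42.19598875131736
foot z [np.float64(19.224069963905094)] [ 8.9 12.8 24. ]
0 [ 636.3 -303. ] 14.941560348193168 [ 636.3 -303.4   56.4] 14.803544182046757
10 [ 635.1 -301.3] 14.653817728399575 [ 635.1 -301.2   55.9] 14.645744063159556
20 [ 633.8 -299.7] 14.788942171916654 [ 633.9 -299.    55.5] 14.488317574878026
```

Measured positions (mm):
- Handle is at (445, 0, 106).
- Fixture yaw is 13.1°.
- Pin field is at about (572, 31, 85).
- Lamp pivot is at about (635, -300, 200), with swivel -20.5° and tilt -16.3°.

The measured sizes fit the given ones: the bar is 120 long overall, the head 42 wide and the foot radius 56. Next is the approach to the lamp.

```bash
cat >> h.py <<'E'
from scipy.spatial.transform import Rotation as Ro
PIV=np.array([635,-300.5,200.]); PIN=np.array([571.8,31,85.])
def headR(s,t):
    h=np.array([-np.cos(s),-np.sin(s),0]);k=np.array([0,0,1.])
    x=np.cos(t)*h-np.sin(t)*k; z=-np.sin(t)*h-np.cos(t)*k
    return np.c_[x,np.cross(z,x),z]
def grasp(s,t,r=55,up=3,back=0):   # TCP pose for gripping the head
    R=headR(s,t); g=PIV+R@[r,0,-up-back]; return g+R[:,2]*11,R
def rel(p,R,s=None):
    s=s or ctrl.sense(); R0=Ro.from_rotvec(s['tcp_rot']); 
    tt=R0.inv().apply(np.asarray(p)-s['tcp_pos'])/500; a=(R0.inv()*Ro.from_matrix(R)).as_rotvec()/np.pi
    print('t',tt.round(4),'a',a.round(4)); return tt,a
E
python3 - <<'E'
from h import *
d=PIN-PIV; print('goal s,t',np.arctan2(-d[1],-d[0]),np.arctan2(-d[2],np.hypot(*d[:2])))
p,R=grasp(-.36,-.284,back=110); print(p); rel(p,R)
rel(*grasp(-.36,-.284)) 
P=cloud('top',np.load('pics/top0.npy')); print(P[215:270,472:520,2].max(),P[110:175,415:460,2].max())
E
```

```text
goal s,t -1.3824084851873752 0.32842882484982894
[ 612.33569739 -291.96909187  313.32498839]
t [ 0.8489 -0.1909 -0.1495] a [ 0.105   0.0444 -0.7361]
t [ 0.8064 -0.2352  0.0617] a [ 0.105   0.0444 -0.7361]
1248.0748490935484 1248.0748490935484
```

servo_tool --targets '[{"tx": 0,"ty": 0,"tz": -0.15,"jaw": -1},{"tx": 0,"ty": 0,"tz": -0.15,"jaw": -1},{"tx": 0.85,"ty": -0.19,"tz": -0.15,"ax": 0.105,"ay": 0.044,"az": -0.736,"jaw": -1},{"tx": 0.85,"ty": -0.19,"tz": -0.15,"ax": 0.105,"ay": 0.044,"az": -0.736,"jaw": -1},{"tx": 0.85,"ty": -0.19,"tz": -0.15,"ax": 0.105,"ay": 0.044,"az": -0.736,"jaw": -1},{"tx": 0.85,"ty": -0.19,"tz": -0.15,"ax": 0.105,"ay": 0.044,"az": -0.736,"jaw": -1},{"tx": 0.85,"ty": -0.19,"tz": -0.15,"ax": 0.105,"ay": 0.044,"az": -0.736,"jaw": -1},{"tx": 0.85,"ty": -0.19,"tz": -0.15,"ax": 0.105,"ay": 0.044,"az": -0.736,"jaw": -1},{"tx": 0.85,"ty": -0.19,"tz": -0.15,"ax": 0.105,"ay": 0.044,"az": -0.736,"jaw": -1},{"tx": 0.85,"ty": -0.19,"tz": -0.15,"ax": 0.105,"ay": 0.044,"az": -0.736,"jaw": -1},{"tx": 0.85,"ty": -0.19,"tz": -0.15,"ax": 0.105,"ay": 0.044,"az": -0.736,"jaw": -1},{"tx": 0.85,"ty": -0.19,"tz": -0.15,"ax": 0.105,"ay": 0.044,"az": -0.736,"jaw": -1}]'

```text
$.targets[0]: bad value
```

```bash
python3 - <<'E'
from h import *
s=ctrl.sense(); print(s['t'],s['q'].round(2),s['tcp_pos'],s['wrist_force'].round(1))
rel(*grasp(-.36,-.284,back=110))
E
```

```text
0.1 [-1.25  0.22  1.53  0.    1.39 -0.13] [ 271.5389829  -562.33170791  238.29641766] [-0.2 -0.1  0.6]
t [ 0.8489 -0.1909 -0.1495] a [ 0.105   0.0444 -0.7361]
```

servo_tool --targets '[{"tx": 0,"ty": 0,"tz": -0.15,"ax": 0,"ay": 0,"az": 0,"jaw": -1},{"tx": 0,"ty": 0,"tz": -0.15,"ax": 0,"ay": 0,"az": 0,"jaw": -1},{"tx": 0.85,"ty": -0.19,"tz": -0.15,"ax": 0.105,"ay": 0.044,"az": -0.736,"jaw": -1},{"tx": 0.85,"ty": -0.19,"tz": -0.15,"ax": 0.105,"ay": 0.044,"az": -0.736,"jaw": -1},{"tx": 0.85,"ty": -0.19,"tz": -0.15,"ax": 0.105,"ay": 0.044,"az": -0.736,"jaw": -1},{"tx": 0.85,"ty": -0.19,"tz": -0.15,"ax": 0.105,"ay": 0.044,"az": -0.736,"jaw": -1},{"tx": 0.85,"ty": -0.19,"tz": -0.15,"ax": 0.105,"ay": 0.044,"az": -0.736,"jaw": -1},{"tx": 0.85,"ty": -0.19,"tz": -0.15,"ax": 0.105,"ay": 0.044,"az": -0.736,"jaw": -1},{"tx": 0.85,"ty": -0.19,"tz": -0.15,"ax": 0.105,"ay": 0.044,"az": -0.736,"jaw": -1},{"tx": 0.85,"ty": -0.19,"tz": -0.15,"ax": 0.105,"ay": 0.044,"az": -0.736,"jaw": -1},{"tx": 0.85,"ty": -0.19,"tz": -0.15,"ax": 0.105,"ay": 0.044,"az": -0.736,"jaw": -1},{"tx": 0.85,"ty": -0.19,"tz": -0.15,"ax": 0.105,"ay": 0.044,"az": -0.736,"jaw": -1}]'

```text
t: 1.3
tcp_pos: [616.2, -288.0, 312.9]
tcp_rot: [-1.646, -2.428, -0.055]
wrist_force: [-1.2, -0.8, 0.4]
opening: 1.0
gripper_force: 0.0
```

```bash
python3 - <<'E'
from h import *
s=ctrl.sense(); print(s['t'],s['q'].round(2),s['tcp_pos'],s['wrist_force'].round(1))
rel(*grasp(-.36,-.284,back=110))
E
```

```text
1.3 [-0.57  0.49  1.07  0.04  1.79 -0.95] [ 616.21301712 -288.04835521  312.86098864] [-1.2 -0.8  0.4]
t [-0.0042 -0.0102 -0.0009] a [ 0.037   0.016  -0.2605]
```

servo_tool --targets '[{"tx": -0.004,"ty": -0.01,"tz": 0,"ax": 0.037,"ay": 0.016,"az": -0.26,"jaw": -1},{"tx": -0.004,"ty": -0.01,"tz": 0,"ax": 0.037,"ay": 0.016,"az": -0.26,"jaw": -1},{"tx": -0.004,"ty": -0.01,"tz": 0,"ax": 0.037,"ay": 0.016,"az": -0.26,"jaw": -1},{"tx": -0.004,"ty": -0.01,"tz": 0,"ax": 0.037,"ay": 0.016,"az": -0.26,"jaw": -1},{"tx": -0.004,"ty": -0.01,"tz": 0,"ax": 0.037,"ay": 0.016,"az": -0.26,"jaw": -1},{"tx": -0.004,"ty": -0.01,"tz": 0,"ax": 0.037,"ay": 0.016,"az": -0.26,"jaw": -1},{"tx": -0.004,"ty": -0.01,"tz": 0,"ax": 0.037,"ay": 0.016,"az": -0.26,"jaw": -1},{"tx": -0.004,"ty": -0.01,"tz": 0,"ax": 0.037,"ay": 0.016,"az": -0.26,"jaw": -1},{"tx": -0.004,"ty": -0.01,"tz": 0,"ax": 0.037,"ay": 0.016,"az": -0.26,"jaw": -1}]'

```text
t: 2.2
tcp_pos: [609.1, -296.2, 314.1]
tcp_rot: [-0.535, -2.812, -0.071]
wrist_force: [-0.6, -0.5, 0.2]
opening: 1.001
gripper_force: 0.0
```

```bash
python3 - <<'E'
from h import *
s=ctrl.sense(); print(s['t'],s['q'].round(2),s['tcp_pos'],s['wrist_force'].round(1))
rel(*grasp(-.36,-.284,back=110)); rel(*grasp(-.36,-.284))
p,_=ctrl.snapshot('side'); cv2.imwrite('pics/s1.png',cv2.resize(p[:260,180:480],None,fx=2.3,fy=2.3))
E
```

```text
2.2 [-0.54  0.55  0.99 -0.05  1.88 -1.75] [ 609.07499135 -296.23597612  314.14248752] [-0.6 -0.5  0.2]
t [-0.0033  0.0103  0.0007] a [ 0.0003  0.0003 -0.005 ]
t [-0.0031  0.0102  0.2207] a [ 0.0003  0.0003 -0.005 ]
```

View pics/s1.png

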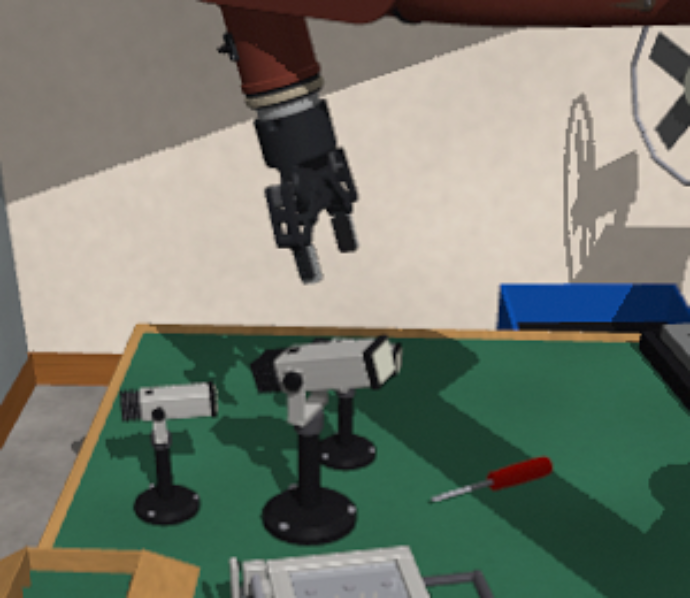

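The gripper hangs above the big lamp's head, leaning with it. The head is at about (335,365) in the crop and the other lamps are clear.

servo_tool --targets '[{"tx": -0.003,"ty": 0.01,"tz": 0.05,"ax": 0,"ay": 0,"az": -0.005,"jaw": -1},{"tx": -0.003,"ty": 0.01,"tz": 0.1,"ax": 0,"ay": 0,"az": -0.005,"jaw": -1},{"tx": -0.003,"ty": 0.01,"tz": 0.15,"ax": 0,"ay": 0,"az": -0.005,"jaw": -1},{"tx": -0.003,"ty": 0.01,"tz": 0.19,"ax": 0,"ay": 0,"az": -0.005,"jaw": -1},{"tx": -0.003,"ty": 0.01,"tz": 0.22,"ax": 0,"ay": 0,"az": -0.005,"jaw": -1},{"tx": -0.003,"ty": 0.01,"tz": 0.22,"ax": 0,"ay": 0,"az": -0.005,"jaw": -1},{"tx": -0.003,"ty": 0.01,"tz": 0.22,"ax": 0,"ay": 0,"az": -0.005,"jaw": -1}]'

```text
t: 2.95
tcp_pos: [583.8, -281.4, 208.9]
tcp_rot: [-0.511, -2.817, -0.074]
wrist_force: [-0.5, -0.1, 1.2]
opening: 1.001
gripper_force: 0.0
```

```bash
python3 - <<'E'
from h import *
s=ctrl.sense(); print(s['t'],s['tcp_pos'],s['wrist_force'].round(1))
rel(*grasp(-.36,-.284))
p,_=ctrl.snapshot('side');q,_=ctrl.snapshot('top'); cv2.imwrite('pics/s2.png',np.hstack([cv2.resize(p[90:220,250:390],None,fx=3,fy=3),cv2.resize(q[160:290,380:500],None,fx=3,fy=3)]))
E
```

```text
2.95 [ 583.83687941 -281.40132357  208.89452599] [-0.5 -0.1  1.2]
t [0.0002 0.0003 0.0025] a [0.0002 0.0005 0.0004]
```

View pics/s2.png

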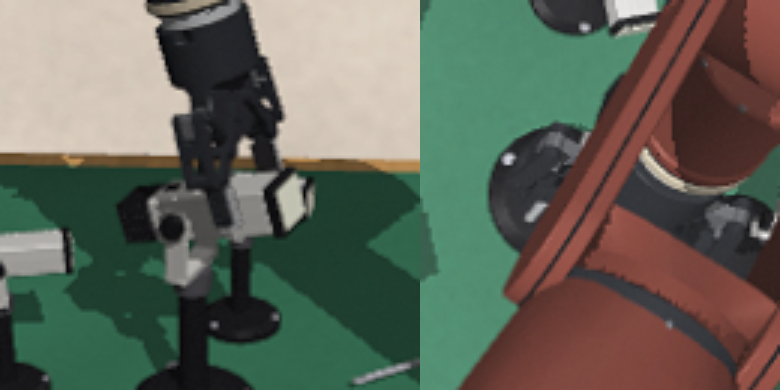

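The fingers straddle the head at about (220,200), between the knob and the bezel. Closing now.

servo_tool --targets '[{"tx": 0,"ty": 0,"tz": 0.002,"ax": 0,"ay": 0,"az": 0,"jaw": 1},{"tx": 0,"ty": 0,"tz": 0.002,"ax": 0,"ay": 0,"az": 0,"jaw": 1},{"tx": 0,"ty": 0,"tz": 0.002,"ax": 0,"ay": 0,"az": 0,"jaw": 1},{"tx": 0,"ty": 0,"tz": 0.002,"ax": 0,"ay": 0,"az": 0,"jaw": 1},{"tx": 0,"ty": 0,"tz": 0.002,"ax": 0,"ay": 0,"az": 0,"jaw": 1},{"tx": 0,"ty": 0,"tz": 0.002,"ax": 0,"ay": 0,"az": 0,"jaw": 1},{"tx": 0,"ty": 0,"tz": 0.002,"ax": 0,"ay": 0,"az": 0,"jaw": 1},{"tx": 0,"ty": 0,"tz": 0.002,"ax": 0,"ay": 0,"az": 0,"jaw": 1}]' --squeeze 50

```text
t: 3.85
tcp_pos: [583.7, -281.0, 207.8]
tcp_rot: [-0.51, -2.817, -0.074]
wrist_force: [-0.1, 1.9, 4.5]
opening: 0.506
gripper_force: 55.1
```

```bash
python3 - <<'E'
from h import *
s=ctrl.sense(); print(s['t'],s['tcp_pos'],s['tcp_rot'],s['wrist_force'].round(1),s['torque'].round(2),s['opening'],s['q'].round(2))
for f in np.arange(1,13)/12:
    # rigid rotation about the pivot: from measured pose
    R0=Ro.from_rotvec(s['tcp_rot']).as_matrix(); off=R0.T@(s['tcp_pos']-PIV)
    R=headR(-.36+f*(-1.382+.36),-.284+f*(.328+.284)) 
    Rn=R@headR(-.36,-.284).T@R0; rel(PIV+Rn@off,Rn,s)
E
```

```text
3.85 [ 583.65335698 -280.99076878  207.80776686] [-0.50989454 -2.81748848 -0.07400119] [-0.1  1.9  4.5] [ 0.18 -0.2   0.06] 0.5058348622249665 [-0.54  0.52  1.23 -0.05  1.67 -1.76]
t [-0.0014  0.0094  0.0055] a [-0.0068 -0.0163  0.0262]
t [-0.0038  0.0188  0.0107] a [-0.0124 -0.0324  0.0528]
t [-0.0073  0.028   0.0156] a [-0.0165 -0.0485  0.0797]
t [-0.0117  0.0369  0.0202] a [-0.0193 -0.0644  0.1068]
t [-0.0172  0.0455  0.0245] a [-0.0208 -0.0801  0.1342]
t [-0.0235  0.0534  0.0285] a [-0.0208 -0.0954  0.1619]
t [-0.0306  0.0607  0.0322] a [-0.0195 -0.1104  0.1897]
t [-0.0385  0.0672  0.0356] a [-0.0168 -0.1249  0.2176]
t [-0.047   0.0729  0.0388] a [-0.0127 -0.139   0.2456]
t [-0.0559  0.0776  0.0418] a [-0.0071 -0.1525  0.2737]
t [-0.0652  0.0813  0.0445] a [-2.000e-04 -1.654e-01  3.018e-01]
t [-0.0748  0.084   0.0471] a [ 0.0082 -0.1775  0.3299]
```

servo_tool --targets '[{"tx": -0.0014,"ty": 0.0094,"tz": 0.0055,"ax": -0.0068,"ay": -0.0163,"az": 0.0262,"jaw": 1},{"tx": -0.0038,"ty": 0.0188,"tz": 0.0107,"ax": -0.0124,"ay": -0.0324,"az": 0.0528,"jaw": 1},{"tx": -0.0073,"ty": 0.028,"tz": 0.0156,"ax": -0.0165,"ay": -0.0485,"az": 0.0797,"jaw": 1},{"tx": -0.0117,"ty": 0.0369,"tz": 0.0202,"ax": -0.0193,"ay": -0.0644,"az": 0.1068,"jaw": 1},{"tx": -0.0172,"ty": 0.0455,"tz": 0.0245,"ax": -0.0208,"ay": -0.0801,"az": 0.1342,"jaw": 1},{"tx": -0.0235,"ty": 0.0534,"tz": 0.0285,"ax": -0.0208,"ay": -0.0954,"az": 0.1619,"jaw": 1},{"tx": -0.0235,"ty": 0.0534,"tz": 0.0285,"ax": -0.0208,"ay": -0.0954,"az": 0.1619,"jaw": 1},{"tx": -0.0235,"ty": 0.0534,"tz": 0.0285,"ax": -0.0208,"ay": -0.0954,"az": 0.1619,"jaw": 1}]'

```text
t: 4.65
tcp_pos: [600.4, -257.8, 190.2]
tcp_rot: [1.312, 2.829, -0.014]
wrist_force: [5.5, 2.1, 0.3]
opening: 0.511
gripper_force: 54.7
```

```bash
python3 - <<'E'
from h import *
s=ctrl.sense(); print(s['t'],s['tcp_pos'],s['tcp_rot'],s['wrist_force'].round(1),s['torque'].round(2),s['opening'],s['q'].round(2))
R0=Ro.from_rotvec(s['tcp_rot']).as_matrix(); print('head angle from tool x', np.arctan2(-R0[1,0],-R0[0,0]), np.arcsin(-R0[2,0]))
q,_=ctrl.snapshot('top'); cv2.imwrite('pics/t3.png',q)
R_=Ro.from_rotvec([-.50989,-2.81749,-.074]).as_matrix(); off=R_.T@(np.array([583.653,-280.99,207.808])-PIV)
for f in np.arange(7,13)/12:
    Rn=headR(-.36+f*(-1.382+.36),-.284+f*(.328+.284))@headR(-.36,-.284).T@R_; rel(PIV+Rn@off,Rn,s)
E
```

```text
4.65 [ 600.43417201 -257.79863115  190.23426967] [ 1.3115391   2.82922175 -0.01405895] [5.5 2.1 0.3] [ 0.08 -0.59  0.21] 0.5110388949091298 [-0.52  0.31  1.52 -0.01  1.29 -1.22]
head angle from tool x -0.8681798092624156 0.024774180930056715
t [-0.0018  0.0074  0.0043] a [ 0.0017 -0.016   0.0273]
t [-0.0042  0.0163  0.0099] a [ 0.0045 -0.0322  0.0543]
t [-0.0077  0.0248  0.0154] a [ 0.0086 -0.0482  0.0812]
t [-0.012   0.0327  0.0208] a [ 0.0142 -0.0641  0.1079]
t [-0.0172  0.04    0.0262] a [ 0.0211 -0.0798  0.1345]
t [-0.0231  0.0464  0.0315] a [ 0.0294 -0.0951  0.1609]
```

Forces are low. Finishing the arc.

servo_tool --targets '[{"tx": -0.0018,"ty": 0.0074,"tz": 0.0043,"ax": 0.0017,"ay": -0.016,"az": 0.0273,"jaw": 1},{"tx": -0.0042,"ty": 0.0163,"tz": 0.0099,"ax": 0.0045,"ay": -0.0322,"az": 0.0543,"jaw": 1},{"tx": -0.0077,"ty": 0.0248,"tz": 0.0154,"ax": 0.0086,"ay": -0.0482,"az": 0.0812,"jaw": 1},{"tx": -0.012,"ty": 0.0327,"tz": 0.0208,"ax": 0.0142,"ay": -0.0641,"az": 0.1079,"jaw": 1},{"tx": -0.0172,"ty": 0.04,"tz": 0.0262,"ax": 0.0211,"ay": -0.0798,"az": 0.1345,"jaw": 1},{"tx": -0.0231,"ty": 0.0464,"tz": 0.0315,"ax": 0.0294,"ay": -0.0951,"az": 0.1609,"jaw": 1},{"tx": -0.0231,"ty": 0.0464,"tz": 0.0315,"ax": 0.0294,"ay": -0.0951,"az": 0.1609,"jaw": 1},{"tx": -0.0231,"ty": 0.0464,"tz": 0.0315,"ax": 0.0294,"ay": -0.0951,"az": 0.1609,"jaw": 1},{"tx": -0.0231,"ty": 0.0464,"tz": 0.0315,"ax": 0.0294,"ay": -0.0951,"az": 0.1609,"jaw": 1},{"tx": -0.0231,"ty": 0.0464,"tz": 0.0315,"ax": 0.0294,"ay": -0.0951,"az": 0.1609,"jaw": 1}]'

```text
t: 5.7
tcp_pos: [627.1, -250.9, 173.9]
tcp_rot: [1.826, 2.217, -0.301]
wrist_force: [11.4, 4.3, -5.2]
opening: 0.511
gripper_force: 54.4
```

```bash
python3 - <<'E'
from h import *
s=ctrl.sense(); print(s['t'],s['tcp_pos'],s['wrist_force'].round(1),s['torque'].round(2),s['opening'],s['q'].round(2))
R0=Ro.from_rotvec(s['tcp_rot']).as_matrix(); print('head angle from tool x', np.arctan2(-R0[1,0],-R0[0,0]), np.arcsin(-R0[2,0]))
rel(s['tcp_pos']-R0[:,2]*100,R0)
E
```

```text
5.7 [ 627.11045934 -250.9322055   173.92381151] [11.4  4.3 -5.2] [ 0.96 -1.06  1.11] 0.5106165855983872 [-0.37  0.29  1.61 -0.31  1.09 -0.43]
head angle from tool x -1.3780713660360502 0.3284068952602399
t [-0.   0.  -0.2] a [ 0. -0.  0.]
```

servo_tool --targets '[{"tx": 0,"ty": 0,"tz": 0,"ax": 0,"ay": 0,"az": 0,"jaw": -1},{"tx": 0,"ty": 0,"tz": 0,"ax": 0,"ay": 0,"az": 0,"jaw": -1},{"tx": 0,"ty": 0,"tz": 0,"ax": 0,"ay": 0,"az": 0,"jaw": -1},{"tx": 0,"ty": 0,"tz": 0,"ax": 0,"ay": 0,"az": 0,"jaw": -1},{"tx": 0,"ty": 0,"tz": 0,"ax": 0,"ay": 0,"az": 0,"jaw": -1},{"tx": 0,"ty": 0,"tz": -0.06,"ax": 0,"ay": 0,"az": 0,"jaw": -1},{"tx": 0,"ty": 0,"tz": -0.12,"ax": 0,"ay": 0,"az": 0,"jaw": -1},{"tx": 0,"ty": 0,"tz": -0.2,"ax": 0,"ay": 0,"az": 0,"jaw": -1},{"tx": 0,"ty": 0,"tz": -0.24,"ax": 0,"ay": 0,"az": 0,"jaw": -1},{"tx": 0,"ty": 0,"tz": -0.24,"ax": 0,"ay": 0,"az": 0,"jaw": -1},{"tx": 0,"ty": 0,"tz": -0.24,"ax": 0,"ay": 0,"az": 0,"jaw": -1}]'

```text
t: 6.8
tcp_pos: [617.9, -214.6, 288.4]
tcp_rot: [1.829, 2.215, -0.306]
wrist_force: [0.0, -1.0, -0.6]
opening: 0.998
gripper_force: 0.0
```

```bash
cat >> h.py <<'E'
TH=np.radians(13.1); FX=np.array([np.cos(TH),np.sin(TH),0]); HAN=np.array([444.8,.4,106.]); HIN=HAN+210*FX
RD=np.c_[[-np.sin(TH),np.cos(TH),0],FX,[0,0,-1.]]
def lidpose(a,back=0): return HIN+210*(-np.cos(a)*FX+np.sin(a)*np.array([0,0,1.]))+[0,0,back-11],RD
E
python3 - <<'E'
from h import *
print(np.linalg.det(RD)); s=ctrl.sense(); print(s['t'],s['tcp_pos'],s['wrist_force'].round(1),s['opening'],s['q'].round(2))
print(lidpose(0,110)[0]); rel(*lidpose(0,110))
E
```

```text
1.0
6.8 [ 617.94206845 -214.58348474  288.42057629] [ 0.  -1.  -0.6] 0.9981757641445641 [-0.31  0.16  1.53 -0.3   1.3  -0.44]
[4.448e+02 4.000e-01 2.050e+02]
t [ 5.155e-01 -2.586e-01  5.000e-04] a [-0.0026  0.1049 -0.0121]
```

servo_tool --targets '[{"tx": 0.515,"ty": -0.259,"tz": 0,"ax": -0.0026,"ay": 0.105,"az": -0.012,"jaw": 0.05},{"tx": 0.515,"ty": -0.259,"tz": 0,"ax": -0.0026,"ay": 0.105,"az": -0.012,"jaw": 0.05},{"tx": 0.515,"ty": -0.259,"tz": 0,"ax": -0.0026,"ay": 0.105,"az": -0.012,"jaw": 0.05},{"tx": 0.515,"ty": -0.259,"tz": 0,"ax": -0.0026,"ay": 0.105,"az": -0.012,"jaw": 0.05},{"tx": 0.515,"ty": -0.259,"tz": 0,"ax": -0.0026,"ay": 0.105,"az": -0.012,"jaw": 0.05},{"tx": 0.515,"ty": -0.259,"tz": 0,"ax": -0.0026,"ay": 0.105,"az": -0.012,"jaw": 0.05},{"tx": 0.515,"ty": -0.259,"tz": 0,"ax": -0.0026,"ay": 0.105,"az": -0.012,"jaw": 0.05},{"tx": 0.515,"ty": -0.259,"tz": 0,"ax": -0.0026,"ay": 0.105,"az": -0.012,"jaw": 0.05},{"tx": 0.515,"ty": -0.259,"tz": 0,"ax": -0.0026,"ay": 0.105,"az": -0.012,"jaw": 0.05},{"tx": 0.515,"ty": -0.259,"tz": 0,"ax": -0.0026,"ay": 0.105,"az": -0.012,"jaw": 0.05},{"tx": 0.515,"ty": -0.259,"tz": 0,"ax": -0.0026,"ay": 0.105,"az": -0.012,"jaw": 0.05}]'

```text
t: 7.9
tcp_pos: [445.3, -0.6, 205.6]
tcp_rot: [-1.956, -2.458, -0.0]
wrist_force: [0.4, 0.2, -0.3]
opening: 0.472
gripper_force: 0.0
```

```bash
python3 - <<'E'
from h import *
s=ctrl.sense(); print(s['t'],s['tcp_pos'],s['opening'],s['q'].round(2)); rel(*lidpose(0,0))
p,d=ctrl.snapshot('top'); sd,_=ctrl.snapshot('side'); np.save('pics/t4.npy',d); cv2.imwrite('pics/t4.png',p)
cv2.imwrite('pics/v4.png',np.hstack([cv2.resize(p[150:330,220:500],None,fx=1.6,fy=1.6)[:, :],cv2.resize(sd[120:300,270:440],None,fx=1.6,fy=1.6)]))
P=cloud('top',d); im=p.astype(int); z=P[...,2]
S=np.zeros((480,640),bool); S[170:275,360:480]=1
hw=S&(z>140)&(z<240)&(im.min(2)>110)&(np.hypot(P[...,0]-635,P[...,1]+300)<100)&(P[...,1]>-282)&(P[...,1]<-228)
q=P[hw]; c=np.median(q,0); q=q[np.abs(q-c).max(1)<40]; c=q.mean(0); n=np.linalg.svd(q-c)[2][2]; n*=np.sign(n[2]); print(len(q),c,n,np.degrees(np.arccos(n[2])),np.degrees(np.arctan2(n[1],n[0])))
L=[]
for lo in range(-275,-232,5):
    t=q[(q[:,1]>=lo)&(q[:,1]<lo+5)]
    if len(t)>3: L.append([t[:,1].mean(),(t[:,0].min()+t[:,0].max())/2,np.ptp(t[:,0]),np.median(t[:,2])])
L=np.array(L); print(L); f=np.polyfit(L[:,0],L[:,1],1); print('x at pin y',np.polyval(f,PIN[1]),'x at pivot y',np.polyval(f,PIV[1]))
E
```

```text
7.9 [445.33596739  -0.56551581 205.62684006] 0.4719254518229731 [-0.18 -0.2   2.01  0.    1.33 -0.41]
t [ 0.0021 -0.0006  0.2213] a [-0.0001 -0.0001 -0.0006]
608 [ 625.9192544  -255.04073449  203.21912391] [-0.09259557  0.31728735  0.94379807] 19.30049960186355 106.26909499229163
[[-272.39926605  629.12986809   43.08566021  209.6692996 ]
 [-267.59980815  629.37971839   43.91298158  207.96504818]
 [-262.62987531  627.09771532   43.95652443  205.38357609]
 [-257.59856113  626.83745842   44.68624168  204.74048987]
 [-252.42314379  625.14198312   43.95410636  201.76630631]
 [-247.71331243  625.20603834   43.47489841  200.7842019 ]
 [-242.64534664  623.29348585   43.7487223   199.17779386]
 [-237.74125607  623.11131156   43.48559135  197.50985588]
 [-232.44085666  621.51568311   43.78732869  195.82700945]]
x at pin y 570.1489904727675 x at pivot y 635.0116538476701
```

View pics/v4.png

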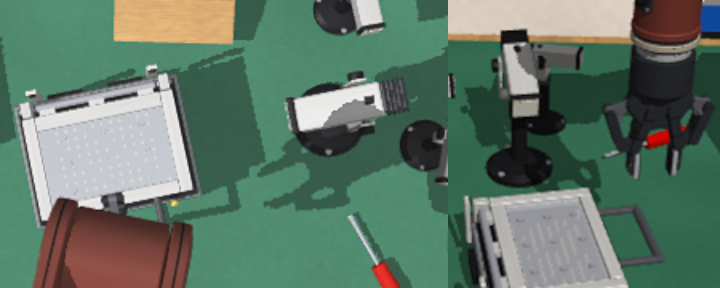

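The lamp now points at the pins: its measured beam line passes within a few mm of the pin field in x and z. The gripper hangs above the handle. Descending and gripping.

servo_tool --targets '[{"tx": 0.002,"ty": -0.001,"tz": 0.08,"ax": 0,"ay": 0,"az": 0,"jaw": 0.05},{"tx": 0.002,"ty": -0.001,"tz": 0.15,"ax": 0,"ay": 0,"az": 0,"jaw": 0.05},{"tx": 0.002,"ty": -0.001,"tz": 0.2,"ax": 0,"ay": 0,"az": 0,"jaw": 0.05},{"tx": 0.002,"ty": -0.001,"tz": 0.22,"ax": 0,"ay": 0,"az": 0,"jaw": 0.05},{"tx": 0.002,"ty": -0.001,"tz": 0.22,"ax": 0,"ay": 0,"az": 0,"jaw": 0.05},{"tx": 0.002,"ty": -0.001,"tz": 0.22,"ax": 0,"ay": 0,"az": 0,"jaw": 0.05}]'

```text
t: 8.6
tcp_pos: [444.9, 0.9, 96.6]
tcp_rot: [1.954, 2.459, 0.001]
wrist_force: [1.0, 0.3, -0.1]
opening: 0.476
gripper_force: 0.0
```

servo_tool --targets '[{"tx": 0,"ty": 0,"tz": 0,"ax": 0,"ay": 0,"az": 0,"jaw": 1},{"tx": 0,"ty": 0,"tz": 0,"ax": 0,"ay": 0,"az": 0,"jaw": 1},{"tx": 0,"ty": 0,"tz": 0,"ax": 0,"ay": 0,"az": 0,"jaw": 1},{"tx": 0,"ty": 0,"tz": 0,"ax": 0,"ay": 0,"az": 0,"jaw": 1},{"tx": 0,"ty": 0,"tz": 0,"ax": 0,"ay": 0,"az": 0,"jaw": 1},{"tx": 0,"ty": 0,"tz": 0,"ax": 0,"ay": 0,"az": 0,"jaw": 1},{"tx": 0,"ty": 0,"tz": 0,"ax": 0,"ay": 0,"az": 0,"jaw": 1}]' --squeeze 40

```text
t: 9.3
tcp_pos: [445.0, 1.0, 97.0]
tcp_rot: [1.953, 2.459, 0.002]
wrist_force: [-1.4, 0.4, 6.4]
opening: 0.122
gripper_force: 39.0
```

```bash
python3 - <<'E'
from h import *
s=ctrl.sense(); print(s['t'],s['tcp_pos'],s['opening'],s['wrist_force'].round(1),s['gripper_force'],s['q'].round(2))
p0=s['tcp_pos']-lidpose(0)[0]; print('off',p0)
off=p0*[0,0,1]+RD[:,0]*(p0@RD[:,0])
for a in np.linspace(0,1.571,25)[1:]:
    p,R=lidpose(a); print(round(a,3),end=' '); rel(p+off,R,s)
E
```

```text
9.3 [445.04724437   0.95509945  96.95796888] 0.12194767983958188 [-1.4  0.4  6.4] 39.039974212646484 [-0.18 -0.06  2.11  0.    1.09 -0.4 ]
off [0.24724437 0.55509945 1.95796888]
0.065 t [-0.      0.0002 -0.0275] a [ 0.0006  0.0002 -0.0001]
0.131 t [-0.      0.003  -0.0548] a [ 0.0006  0.0002 -0.0001]
0.196 t [-0.      0.0075 -0.0819] a [ 0.0006  0.0002 -0.0001]
0.262 t [-1.000e-04  1.380e-02 -1.087e-01] a [ 0.0006  0.0002 -0.0001]
0.327 t [-1.00e-04  2.18e-02 -1.35e-01] a [ 0.0006  0.0002 -0.0001]
0.393 t [-1.000e-04  3.160e-02 -1.607e-01] a [ 0.0006  0.0002 -0.0001]
0.458 t [-1.000e-04  4.300e-02 -1.857e-01] a [ 0.0006  0.0002 -0.0001]
0.524 t [-1.000e-04  5.600e-02 -2.099e-01] a [ 0.0006  0.0002 -0.0001]
0.589 t [-1.000e-04  7.050e-02 -2.332e-01] a [ 0.0006  0.0002 -0.0001]
0.655 t [-1.000e-04  8.660e-02 -2.555e-01] a [ 0.0006  0.0002 -0.0001]
0.72 t [-1.000e-04  1.041e-01 -2.767e-01] a [ 0.0006  0.0002 -0.0001]
0.785 t [-1.000e-04  1.229e-01 -2.968e-01] a [ 0.0006  0.0002 -0.0001]
0.851 t [-1.000e-04  1.430e-01 -3.155e-01] a [ 0.0006  0.0002 -0.0001]
0.916 t [-1.000e-04  1.643e-01 -3.329e-01] a [ 0.0006  0.0002 -0.0001]
0.982 t [-1.000e-04  1.867e-01 -3.489e-01] a [ 0.0006  0.0002 -0.0001]
1.047 t [-1.000e-04  2.101e-01 -3.633e-01] a [ 0.0006  0.0002 -0.0001]
1.113 t [-1.000e-04  2.343e-01 -3.762e-01] a [ 0.0006  0.0002 -0.0001]
1.178 t [-1.000e-04  2.594e-01 -3.875e-01] a [ 0.0006  0.0002 -0.0001]
1.244 t [-1.000e-04  2.851e-01 -3.972e-01] a [ 0.0006  0.0002 -0.0001]
1.309 t [-1.000e-04  3.115e-01 -4.051e-01] a [ 0.0006  0.0002 -0.0001]
1.375 t [-1.000e-04  3.382e-01 -4.113e-01] a [ 0.0006  0.0002 -0.0001]
1.44 t [-1.000e-04  3.654e-01 -4.157e-01] a [ 0.0006  0.0002 -0.0001]
1.506 t [-1.000e-04  3.927e-01 -4.183e-01] a [ 0.0006  0.0002 -0.0001]
1.571 t [-1.000e-04  4.202e-01 -4.192e-01] a [ 0.0006  0.0002 -0.0001]
```

servo_tool --targets '[{"tx": 0,"ty": 0.0002,"tz": -0.0275,"ax": 0,"ay": 0,"az": 0,"jaw": 1},{"tx": 0,"ty": 0.003,"tz": -0.0548,"ax": 0,"ay": 0,"az": 0,"jaw": 1},{"tx": 0,"ty": 0.0075,"tz": -0.0819,"ax": 0,"ay": 0,"az": 0,"jaw": 1},{"tx": 0,"ty": 0.0138,"tz": -0.1087,"ax": 0,"ay": 0,"az": 0,"jaw": 1},{"tx": 0,"ty": 0.0218,"tz": -0.135,"ax": 0,"ay": 0,"az": 0,"jaw": 1},{"tx": 0,"ty": 0.0316,"tz": -0.1607,"ax": 0,"ay": 0,"az": 0,"jaw": 1},{"tx": 0,"ty": 0.043,"tz": -0.1857,"ax": 0,"ay": 0,"az": 0,"jaw": 1},{"tx": 0,"ty": 0.056,"tz": -0.2099,"ax": 0,"ay": 0,"az": 0,"jaw": 1},{"tx": 0,"ty": 0.056,"tz": -0.2099,"ax": 0,"ay": 0,"az": 0,"jaw": 1},{"tx": 0,"ty": 0.056,"tz": -0.2099,"ax": 0,"ay": 0,"az": 0,"jaw": 1}]'

```text
t: 10.3
tcp_pos: [470.3, 7.0, 200.8]
tcp_rot: [-1.952, -2.458, 0.005]
wrist_force: [-4.4, -5.6, -0.7]
opening: 0.124
gripper_force: 39.2
```

```bash
python3 - <<'E'
from h import *
s=ctrl.sense(); print(s['t'],s['tcp_pos'],s['opening'],s['wrist_force'].round(1),s['torque'].round(2),s['gripper_force'],s['q'].round(2))
sd,_=ctrl.snapshot('side'); cv2.imwrite('pics/v5.png',cv2.resize(sd[100:400,230:490],None,fx=2,fy=2))
off=np.array([0,0,2.])+RD[:,0]*.5
for a in np.linspace(0,1.571,25)[9:]:
    p,R=lidpose(a); print(round(a,3),end=' '); rel(p+off,R,s)
E
```

```text
10.3 [470.27372477   7.02465555 200.84109723] 0.12406647175008118 [-4.4 -5.6 -0.7] [-0.85  0.87  0.09] 39.20938789844513 [-0.15 -0.12  1.96 -0.    1.31 -0.38]
0.589 t [-0.0003  0.0181 -0.0258] a [-0.0013 -0.     -0.0001]
0.655 t [-0.0003  0.034  -0.0482] a [-0.0013 -0.     -0.0001]
0.72 t [-0.0003  0.0513 -0.0695] a [-0.0013 -0.     -0.0001]
0.785 t [-0.0003  0.0701 -0.0896] a [-0.0013 -0.     -0.0001]
0.851 t [-0.0003  0.09   -0.1085] a [-0.0013 -0.     -0.0001]
0.916 t [-0.0003  0.1112 -0.126 ] a [-0.0013 -0.     -0.0001]
0.982 t [-0.0003  0.1335 -0.1421] a [-0.0013 -0.     -0.0001]
1.047 t [-0.0003  0.1568 -0.1567] a [-0.0013 -0.     -0.0001]
1.113 t [-0.0003  0.181  -0.1698] a [-0.0013 -0.     -0.0001]
1.178 t [-0.0003  0.206  -0.1812] a [-0.0013 -0.     -0.0001]
1.244 t [-0.0003  0.2317 -0.191 ] a [-0.0013 -0.     -0.0001]
1.309 t [-0.0003  0.2579 -0.1991] a [-0.0013 -0.     -0.0001]
1.375 t [-2.000e-04  2.847e-01 -2.054e-01] a [-0.0013 -0.     -0.0001]
1.44 t [-2.000e-04  3.118e-01 -2.100e-01] a [-0.0013 -0.     -0.0001]
1.506 t [-2.000e-04  3.391e-01 -2.128e-01] a [-0.0013 -0.     -0.0001]
1.571 t [-2.000e-04  3.666e-01 -2.138e-01] a [-0.0013 -0.     -0.0001]
```

View pics/v5.png

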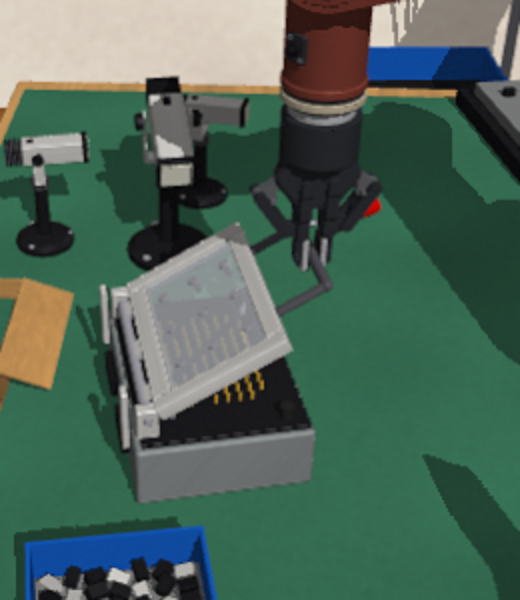

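The lid is about 30° open with the handle still in the fingers at about (315,255). Continuing along the arc, a little slower near the top.

servo_tool --targets '[{"tx": 0,"ty": 0.0181,"tz": -0.0258,"ax": 0,"ay": 0,"az": 0,"jaw": 1},{"tx": 0,"ty": 0.034,"tz": -0.0482,"ax": 0,"ay": 0,"az": 0,"jaw": 1},{"tx": 0,"ty": 0.0513,"tz": -0.0695,"ax": 0,"ay": 0,"az": 0,"jaw": 1},{"tx": 0,"ty": 0.0701,"tz": -0.0896,"ax": 0,"ay": 0,"az": 0,"jaw": 1},{"tx": 0,"ty": 0.09,"tz": -0.1085,"ax": 0,"ay": 0,"az": 0,"jaw": 1},{"tx": 0,"ty": 0.1112,"tz": -0.126,"ax": 0,"ay": 0,"az": 0,"jaw": 1},{"tx": 0,"ty": 0.1335,"tz": -0.1421,"ax": 0,"ay": 0,"az": 0,"jaw": 1},{"tx": 0,"ty": 0.1568,"tz": -0.1567,"ax": 0,"ay": 0,"az": 0,"jaw": 1},{"tx": 0,"ty": 0.181,"tz": -0.1698,"ax": 0,"ay": 0,"az": 0,"jaw": 1},{"tx": 0,"ty": 0.206,"tz": -0.1812,"ax": 0,"ay": 0,"az": 0,"jaw": 1},{"tx": 0,"ty": 0.206,"tz": -0.1812,"ax": 0,"ay": 0,"az": 0,"jaw": 1},{"tx": 0,"ty": 0.206,"tz": -0.1812,"ax": 0,"ay": 0,"az": 0,"jaw": 1}]'

```text
t: 11.55
tcp_pos: [572.1, 31.0, 294.0]
tcp_rot: [1.953, 2.46, 0.001]
wrist_force: [-5.2, -1.5, 10.7]
opening: 0.122
gripper_force: 42.1
```

```bash
python3 - <<'E'
from h import *
s=ctrl.sense(); print(s['t'],s['tcp_pos'],s['opening'],s['wrist_force'].round(1),s['torque'].round(2),s['gripper_force'],s['q'].round(2))
g=s['tcp_pos']+[0,0,9]-HIN; print('lid from tcp',np.arctan2(g[2],-(g@FX)),np.hypot(g[2],g@FX))
off=np.array([0,0,2.])+RD[:,0]*.5
for a in np.linspace(0,1.571,25)[19:]:
    p,R=lidpose(a); print(round(a,3),end=' '); rel(p+off,R,s)
E
```

```text
11.55 [572.06690104  30.98382843 294.0332128 ] 0.12205765699890535 [-5.2 -1.5 10.7] [-0.23  0.82  0.02] 42.11885333061218 [-0.08  0.06  1.6   0.    1.48 -0.31]
lid from tcp 1.1889782961968973 212.32284489287446
1.244 t [-0.0009  0.0233 -0.0036] a [ 0.0003 -0.     -0.0001]
1.309 t [-0.0009  0.0496 -0.0116] a [ 0.0003 -0.     -0.0001]
1.375 t [-0.0009  0.0764 -0.0178] a [ 0.0003 -0.     -0.0001]
1.44 t [-0.0009  0.1035 -0.0222] a [ 0.0003 -0.     -0.0001]
1.506 t [-0.0009  0.1309 -0.0249] a [ 0.0003 -0.     -0.0001]
1.571 t [-0.0009  0.1583 -0.0258] a [ 0.0003 -0.     -0.0001]
```

servo_tool --targets '[{"tx": 0,"ty": 0.0233,"tz": -0.006,"ax": 0,"ay": 0,"az": 0,"jaw": 1},{"tx": 0,"ty": 0.045,"tz": -0.0106,"ax": 0,"ay": 0,"az": 0,"jaw": 1},{"tx": 0,"ty": 0.065,"tz": -0.0155,"ax": 0,"ay": 0,"az": 0,"jaw": 1},{"tx": 0,"ty": 0.085,"tz": -0.0195,"ax": 0,"ay": 0,"az": 0,"jaw": 1},{"tx": 0,"ty": 0.105,"tz": -0.0225,"ax": 0,"ay": 0,"az": 0,"jaw": 1},{"tx": 0,"ty": 0.125,"tz": -0.0245,"ax": 0,"ay": 0,"az": 0,"jaw": 1},{"tx": 0,"ty": 0.142,"tz": -0.0255,"ax": 0,"ay": 0,"az": 0,"jaw": 1},{"tx": 0,"ty": 0.154,"tz": -0.026,"ax": 0,"ay": 0,"az": 0,"jaw": 1},{"tx": 0,"ty": 0.158,"tz": -0.026,"ax": 0,"ay": 0,"az": 0,"jaw": 1},{"tx": 0,"ty": 0.158,"tz": -0.026,"ax": 0,"ay": 0,"az": 0,"jaw": 1},{"tx": 0,"ty": 0.158,"tz": -0.026,"ax": 0,"ay": 0,"az": 0,"jaw": 1},{"tx": 0,"ty": 0.158,"tz": -0.026,"ax": 0,"ay": 0,"az": 0,"jaw": 1}]'

```text
t: 12.75
tcp_pos: [649.7, 49.3, 307.5]
tcp_rot: [1.952, 2.458, 0.006]
wrist_force: [-0.6, 1.0, 8.9]
opening: 0.119
gripper_force: 44.1
```

```bash
python3 - <<'E'
from h import *
s=ctrl.sense(); print(s['t'],s['tcp_pos'],s['opening'],s['wrist_force'].round(1),s['torque'].round(2),s['gripper_force'])
g=s['tcp_pos']+[0,0,9]-HIN; print('lid from tcp',np.arctan2(g[2],-(g@FX)),np.hypot(g[2],g@FX),g@RD[:,0])
sd,d=ctrl.snapshot('side'); cv2.imwrite('pics/v6.png',cv2.resize(sd[60:360,220:490],None,fx=2,fy=2))
P=cloud('side',d); q=P-HIN; a=q@FX; b=q@RD[:,0]; z=P[...,2]
m=(sd.min(2)>120)&(np.abs(a)<60)&(np.abs(b)<115)&(z>130)&(z<275)
x,zz=a[m],z[m]; bb=b[m]
for lo in range(130,280,15):
    k=(zz>=lo)&(zz<lo+15)
    if k.sum()>5: print(lo,k.sum(),np.percentile(x[k],[5,50,95]).round(1),np.percentile(bb[k],[5,95]).round(0))
E
```

```text
12.75 [649.7364982   49.30873146 307.46825555] 0.11911326771937028 [-0.6  1.   8.9] [0.02 0.04 0.04] 44.098498821258545
lid from tcp 1.5740673642299952 210.4693815315407 1.186803770932559
130 48 [-5.1  2.3 17.7] [ 99. 111.]
145 48 [-5.4  1.8  8. ] [106. 111.]
160 50 [-3.9  2.7  9.2] [107. 111.]
175 50 [-4.1  1.5  8.9] [107. 111.]
190 51 [-4.7  1.4  8.4] [106. 111.]
205 54 [-4.8  2.4  8.1] [107. 110.]
220 59 [-5.1  2.1  9.2] [107. 110.]
235 57 [-4.   2.2  8.8] [107. 111.]
250 248 [-4.5  3.   8.9] [-28. 109.]
```

View pics/v6.png

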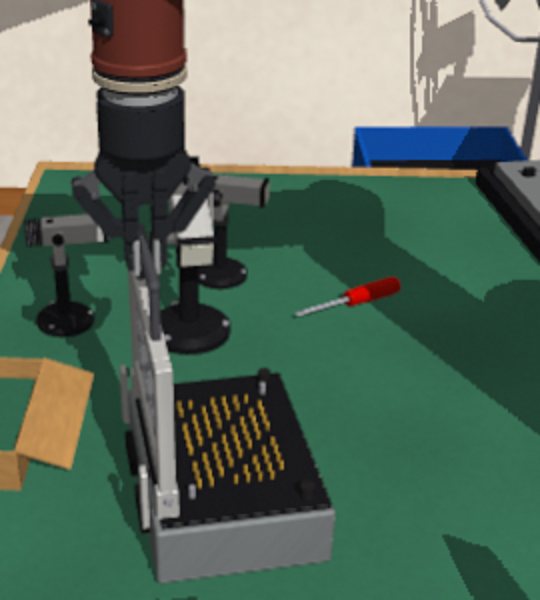

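The lid stands plumb: its edge holds a constant x over its height, and it is still gripped at the handle. The pins are now in the open, so I'll check their centre against the aim and let it settle.

servo_tool --targets '[{"tx": 0,"ty": 0,"tz": 0,"ax": 0,"ay": 0,"az": 0,"jaw": 1},{"tx": 0,"ty": 0,"tz": 0,"ax": 0,"ay": 0,"az": 0,"jaw": 1},{"tx": 0,"ty": 0,"tz": 0,"ax": 0,"ay": 0,"az": 0,"jaw": 1},{"tx": 0,"ty": 0,"tz": 0,"ax": 0,"ay": 0,"az": 0,"jaw": 1},{"tx": 0,"ty": 0,"tz": 0,"ax": 0,"ay": 0,"az": 0,"jaw": 1}]'

```text
t: 13.3
tcp_pos: [649.7, 49.3, 307.5]
tcp_rot: [1.952, 2.458, 0.006]
wrist_force: [-0.6, 0.6, 8.6]
opening: 0.118
gripper_force: 44.1
```

```bash
python3 - <<'E'
from h import *
s=ctrl.sense(); print(s['t'],s['tcp_pos'],s['wrist_force'].round(1),s['gripper_force'],np.abs(s['joint_vel']).max())
g=s['tcp_pos']+[0,0,9]-HIN; print('lid',np.arctan2(g[2],-(g@FX)))
im,_=ctrl.snapshot('side'); i=im.astype(int); m=(i[...,2]-i[...,0]>60)&(i[...,1]-i[...,0]>30); S=np.zeros_like(m); S[250:315,295:370]=1; m&=S
Q=onplane('side',np.argwhere(m)[:,::-1],83)-PIN; a=Q@FX; b=Q@RD[:,0]; print(m.sum(),a.min(),a.max(),b.min(),b.max())
E
```

```text
13.3 [649.69919375  49.28207455 307.48559708] [-0.6  0.6  8.6] 44.09583806991577 0.001848435500008776
lid 1.5738657743928095
659 -47.45972269462485 46.36843639299415 -77.42183405066599 67.7601504149757
```

The pin centre agrees with the aim within about 5 mm, and the lid reads 1.574 rad and is still. Handing in.

```bash
python3 -c "
from rig import ctrl
print(ctrl.hand_in())"
```

```text
the job is handed in; nothing more can be done
None
```

I handed the job in with the lamp beam measured within about 5 mm of the pin-field centre and the lid held still at about 1.574 rad, gripped at 44 N; the hand-in returned no verdict.

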